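# Swing a tab-locked probe over the sample cup

## Task

Swing the parked probe over the brass sample cup and lock it there: pinch the two release tabs on its knob together, turn the knob clockwise (seen from above) until you feel it come up against its stop, then let go so that both tabs spring out again into their notches. Squeeze the tabs only as hard as they need, do not force the latch or the stop (a light touch against it is enough), and leave the other things on the bench where they lie.

Things in the scene. Friction and masses are not known exactly. Their poses are not given: they have to be found in the camera images.
- station: Fixed sample station, its place and yaw (to 0.4 rad) differ each time: plate 220 x 240 x 10 mm, white pedestal 84 x 76 mm (top 30 mm up) under the knob. Origin on the knob's vertical axis, at table level; z up; x is where the probe arm points at knob joint 0. The small probe on a block beyond the cup is fixed, no part of the job.
- knob (a joint): Turn of the knob, rad, growing clockwise from above. Starts within 0.03 of 0, locked while the tabs are out. Drag about 0.06 N m. It meets its hidden cushioned stop, set differently each time, between 0.84 and 1.30: find it by feel. The tabs spring out if let go while lightly against it or at most 0.015 rad short of it; the knob may rest anywhere in that play.
- knob_axis (a point): On the knob's axis at mid-height of the tabs, 66 mm above the table; turns with the knob: x along the probe arm, y across the tabs (pinch line). Round skirt 76 mm across, top 47 mm up; on it a grey core 24 (x) by 24.5 mm (y), top 88 mm up, between the tabs. White probe arm along +x, 13 mm wide, 47 to 58 mm up.
- tab_a: White tab on the knob's +y side, 24 wide, 34 high (49 to 83 mm up), 4 mm thick. Origin: centre of its flat outer face, 24 mm from the axis when out, 17 fully in; axes as knob_axis. Slides in 7 mm; spring 4 to 7.5 N. Its hidden tooth unlocks nearer than 19 mm; both must be in at once, so pinch centred. Grip 9 to 20 N; over 25 N breaks it, as does over 15 N of tooth on notch (turning while locked).
- tab_b: The same tab on the knob's -y side (mirror image). Between the two notches a collar wall keeps both tabs in.
- stop_pin: Hidden steel pin, 6 mm thick, under the knob's skirt, 26 mm from the axis, opposite the probe arm, 36 mm above the table. It meets the stop at the working position and yields about 1 mm per 9 N (torque on the knob rises 0.06 N m per 0.01 rad, over its drag); more than 8 N on it (0.2 N m over the drag) bends it.
- probe_tip (a point): Tip of the probe's brass wire, 85 mm from the knob's axis, 38 mm above the table; turns with the knob.
- cup_mouth (a point): Centre of the mouth of the brass sample cup, 56 mm across, rim 34 mm above the table (the probe tip passes over it); about 1.10 rad clockwise of the parked probe. The working position is within 24 mm of it, seldom exactly at it.
- coupon: Bystander: copper coupon 32 x 18 x 4 mm lying on the station's plate; origin under its centre.
- thumb_nut: Bystander: brass thumb nut, 22 mm across, 14 mm high, on the station's plate; origin under its centre.
- spare_ring: Bystander: spare brass ring, 50 mm across, 10 mm high; origin under its centre.
- sample_jar: Bystander: small closed glass jar, 44 mm across, 55 mm high; origin under its centre.
- driver: Bystander: screwdriver, 150 mm long; origin under its centre.
- tweezers: Bystander: steel tweezers, about 115 mm long; origin under its centre.
- parts_tray: Bystander: white plastic tray 90 x 70 x 22 mm; origin under its centre.

How it is judged:
By the outcome, as a careful person would: the job done as asked, in the order asked, and still so for the second after the job is handed in, with the robot touching nothing.
It also fails if it takes over 58 s, if anything falls off the work surface, if the arm or the gripper's body presses on something with over 40 N, if the wrist force passes 120 N, or if a joint passes its speed limit or range.

## Robot

A 7-joint arm with a two-finger parallel gripper is mounted at the origin on the work surface. World frame = base frame: x ahead of the robot, y to its left, z up, the work surface at z = 0. Lengths are in mm, angles in rad, forces in N, time in s.
With the tool pointing down it reaches from about 400 to 875 mm from the base axis. Payload 4.4 kg.
Tool frame: the origin (TCP) lies midway between the tips of the shut fingers; the grasp point (between the pads) lies 19 mm behind it; x points along the fingers, z is the direction in which the jaws open and shut, and the axes are right-handed (so a half turn about x gives the same grasp; the last joint's range is limited). The gripper opens to 85 mm and grips with 20 to 120 N. Pads are 22 mm wide; open, the fingers measure 114 mm over their backs; the gripper's body (76 mm by 85 mm) begins 54 mm behind the grasp point. The pads swing forward as they close: fully open they stand 13 mm farther back than shut.
Start: joints at [-1.266, 0.628, 0.038, 1.517, -0.027, 0.996, -0.02], TCP at [235.512, 605.848, 231.313] pointing down, gripper open.
Joint ranges: [-3.06, 3.06], [-0.37, 2.12], [-1.25, 1.32], [0.18, 2.47], [-1.1, 4.24], [0.23, 1.98], [-2.94, 2.94]. Speed limits (rad/s): [2.57, 2.57, 3.14, 3.14, 3.14, 3.14, 3.14].

## Interface

Orientations are given as [roll, pitch, yaw] about the fixed x, y, z axes, in that order (R = Rz(yaw) Ry(pitch) Rx(roll)).
In Python, from cell import ctrl gives the robot as it stands. The module is installed in compiled form; this text tells all that it offers.
- The arm moves only by the tool servo_tool, never from a script. Its argument "rows" is a list of rows, each an object of numbers: "dx", "dy", "dz": the shift along the tool's x, y, z in units of 750 mm (1.0 is 750 mm); "wx", "wy", "wz": the turn, a rotation vector about the tool's x, y, z in units of 6 degrees (1.0 is 6 degrees); "fingers": the closure, from 0 (fully open) to 1 (shut). In form: [{"dx": .., "dy": .., "dz": .., "wx": .., "wy": .., "wz": .., "fingers": ..}, ...]. A call has 1 to 5 rows; each row shifts and turns the commanded pose from where the row before left it, along the tool's axes as they then stand; what a row does not reach is not made up. A row lasts 1/8 s, in which the tool goes at most 62.5 mm and 10.7 degrees, less where a joint would pass 70% of its speed; a pose out of reach is approached as far as the arm can. A call with a number of a shift or a turn outside -1 to 1 is refused whole. A call with a gripper value outside its range is refused whole. The fingers move at their own pace and stop on an object; the grip force is fixed at half the most. Time passes only in rows, so rows that do not move let the fingers close. It gives the time, the measured TCP pose, the force and the opening at its end, in the units of the state.
- ctrl.read_state(): the state, without advancing time (a new reading comes with each control period).
- ctrl.get_image(name): name is "scene" or "top"; returns the picture (420x560x3 uint8, red, green, blue); there is no depth.
- ctrl.camera_info(name): a dict with "fovy" (degrees; the focal length in pixels is half the picture's height over the tangent of half this angle, whatever the lens; pixels are square), "cx", "cy" (the principal point, pixels), "R" (3x3) and "t" (3): a world point X has camera coordinates R X + t. Camera axes: x right, y down, z forward; pixel columns grow to the right and rows downward; lengths in mm; the calibration is good to about 2 mm. A picture is of the moment at which its call begins. camera_info takes no time and is no camera call.
- ctrl.finish_job(): hands the job in, once; it reports no verdict.
Trained networks look in the newest picture that a camera, given by its name, has taken for a name from the list of things; names that differ only in an ending like _2 or _b are one class to them, and where a whole thing is asked for, a point or a joint stands for the part that bears it (a point fixed in the world has none). Each returns a list of dicts, best first, with "conf" (0 to 1); they miss things now and then, are a little off and sometimes report something else, mostly with a low value. They report only what shows in the picture. A call takes as long as a camera call.
- ctrl.search_frame(label, camera): "extent" ([centre column, centre row, width, height] in pixels, round what is visible of it).
- ctrl.silhouettes(label, camera): "region" (420x560 bool, what is visible of it) and "extent" ([centre column, centre row, width, height] in pixels, round what is visible of it).
- ctrl.mark_of(label, camera): "point" ([column, row] in pixels: a listed point, or the origin of a listed thing).
The state is a dict: "clock": time; "qpos": joint angles; "qd": joint speeds; "tau": joint torques, N m; "eef_pos": TCP position; "tool_rot": TCP orientation; "force": force on the tool from outside, world axes, zero at the start; "torque": the same for the moment, N m; "width": finger opening in mm.
Only numpy, scipy, OpenCV 4.12 (cv2) and the standard library are available. Lean on these libraries where they do the work, as an engineer would, in place of code of your own. Each camera call takes 0.05 s, during which the arm holds its last target.

## Working session

There is one attempt and no reset: what is moved stays moved. The work goes in short steps, Python scripts to look and compute and a tool call to move; the robot and the scene stay as the last step left them, time stands still between calls to the robot, and variables do not carry over. Pictures are saved under pics/ and viewed, and the job is handed in when it is done.

Besides the shell and the picture viewer there is one more tool, called after ">>>" in YAML: its name, and indented under it one key for each argument. servo_tool: Moves the arm, as the interface text tells. Its arguments: {"type":"object","properties":{"rows":{"type":"array"}},"required":["rows"]}

```bash
mkdir -p pics; cat > h.py <<'E'
import numpy as np, cv2
from cell import ctrl
def snap(cam,fn):
    im=ctrl.get_image(cam); cv2.imwrite('pics/'+fn,im[:,:,::-1]); return im
def K(cam):
    c=ctrl.camera_info(cam); f=210/np.tan(np.radians(c['fovy'])/2); return f,c['cx'],c['cy'],np.array(c['R']),np.array(c['t'])
def back(cam,px,z):
    f,cx,cy,R,t=K(cam); d=R.T@np.array([(px[0]-cx)/f,(px[1]-cy)/f,1]); o=-R.T@t
    return o+d*(z-o[2])/d[2]
def proj(cam,X):
    f,cx,cy,R,t=K(cam); p=R@np.array(X,float)+t; return np.array([f*p[0]/p[2]+cx,f*p[1]/p[2]+cy])
E
python3 - <<'E'
from h import *
for c in('scene','top'):
    snap(c,c+'0.png'); print(ctrl.camera_info(c))
for c in('scene','top'):
  for n,z in(('knob_axis',66),('probe_tip',38),('cup_mouth',34),('tab_a',66),('tab_b',66),('station',0)):
    for r in ctrl.mark_of(n,c)[:2]:
        print(c,n,round(r['conf'],2),np.round(r['point'],1),np.round(back(c,r['point'],z),1))
s=ctrl.read_state();print({k:np.round(v,3) for k,v in s.items()})
E
```

```text
{'fovy': 51.96643340309852, 'cx': 276.1661511278878, 'cy': 207.12937055205566, 'R': array([[ 0.32228225,  0.94657222, -0.01162729],
       [ 0.75603816, -0.26476334, -0.59858723],
       [-0.56968452,  0.18412336, -0.80097324]]), 't': array([-179.91575704, -365.28468814, 1142.93451042])}
{'fovy': 45.035234855404525, 'cx': 276.2470173760477, 'cy': 205.4491841447512, 'R': array([[ 0.02111732, -0.99962049, -0.01769008],
       [-0.9816645 , -0.01737873, -0.18982305],
       [ 0.18944358,  0.02137428, -0.98165894]]), 't': array([  25.15276583,  572.09080193, 1104.44774034])}
scene knob_axis 0.79 [328.2 199.9] [554.  103.5  66. ]
scene knob_axis 0.37 [415.3 245.5] [693.4 204.7  66. ]
scene probe_tip 0.58 [329.7 246.2] [631.8  76.   38. ]
scene cup_mouth 0.73 [283.6 222.9] [554.6  16.3  34. ]
scene cup_mouth 0.59 [371.8 259.8] [679.5 135.8  34. ]
scene tab_a 0.61 [317.4 201.6] [551.1  83.2  66. ]
scene tab_a 0.58 [340.7 201.5] [565.  123.6  66. ]
scene tab_b 0.61 [317.4 201.6] [551.1  83.2  66. ]
scene tab_b 0.58 [340.7 201.5] [565.  123.6  66. ]
scene station 0.76 [326.  218.4] [549.9 106
[... 311 characters left out ...]
  130.6  66. ]
top tab_a 0.43 [258.9 217.2] [541.7  74.6  66. ]
top tab_b 0.48 [234.4 210.1] [557.  130.6  66. ]
top tab_b 0.43 [258.9 217.2] [541.7  74.6  66. ]
top station 0.92 [249.9 218.5] [549.2  99.8   0. ]
{'clock': np.float64(0.7), 'qpos': array([-1.266,  0.628,  0.039,  1.517, -0.027,  0.996, -0.02 ]), 'qd': array([ 0.   ,  0.001, -0.   ,  0.001,  0.002, -0.001,  0.001]), 'tau': array([-1.0000e-03, -5.6311e+01,  1.2250e+00, -1.9374e+01,  1.1000e-02,
        2.0000e-03,  0.0000e+00]), 'eef_pos': array([235.53 , 605.849, 231.333]), 'tool_rot': array([0.08 , 1.571, 1.28 ]), 'force': array([ 0.685, -0.057,  0.321]), 'torque': array([-0.003, -0.009, -0.028]), 'width': np.float64(85.465)}
```

View pics/scene0.png

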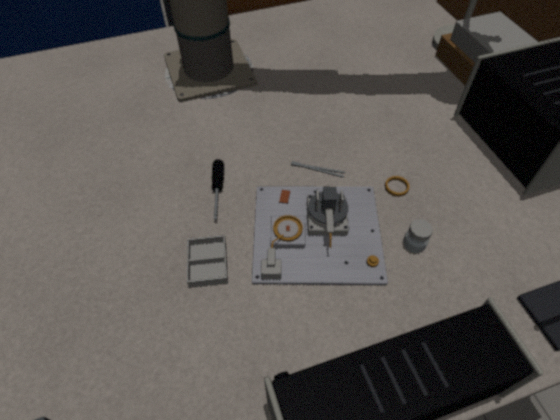

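View pics/top0.png

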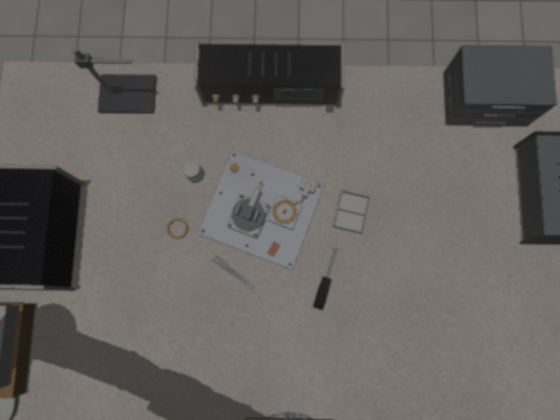

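```bash
python3 - <<'E'
import cv2
a=cv2.imread('pics/top0.png')[130:260,190:330];cv2.imwrite('pics/topc.png',cv2.resize(a,None,fx=5,fy=4.6,interpolation=2))
a=cv2.imread('pics/scene0.png')[150:280,250:390];cv2.imwrite('pics/scc.png',cv2.resize(a,None,fx=5,fy=4.6,interpolation=2))
E
```

```text
(no output)
```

View pics/topc.png

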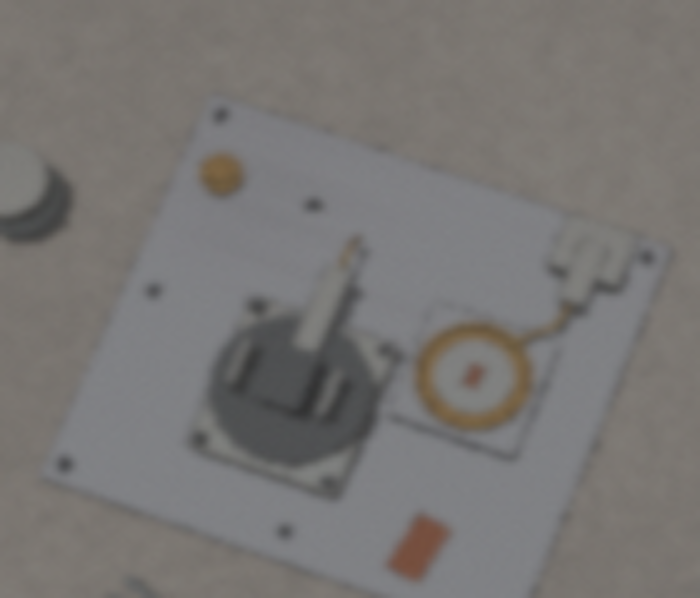

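View pics/scc.png

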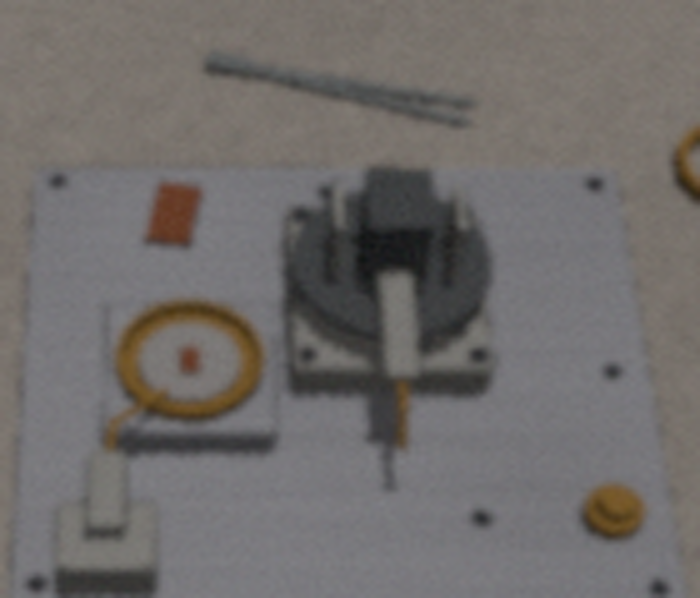

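```bash
python3 - <<'E'
from h import *
from scipy.optimize import least_squares
for c in('top','scene'):
    m=ctrl.silhouettes('station',c)
    r=m[0]['region'].astype(np.uint8); print(c,m[0]['conf'],r.sum())
    cn=max(cv2.findContours(r,0,1)[0],key=cv2.contourArea)[:,0,:]
    P=np.array([back(c,p,10 )[:2] for p in cn],np.float32)
    q=cv2.minAreaRect(P); print(q, np.round(cv2.boxPoints(q),1).tolist())
    for n,z in(('tab_a',70),('knob',60)):
        for k in ctrl.silhouettes(n,c)[:3]:
            rr=k['region']; ys,xs=np.nonzero(rr); px=[xs.mean(),ys.mean()]
            print(c,n,round(k['conf'],2),rr.sum(),np.round(px,1),np.round(back(c,px,z),1))
    # knob silhouettes overlay
# screw pixels (crops): top corner screws & scene corner screws
T=[(220,116),(647,258),(65,464)]; S=[(57,181),(594,184),(659,588),(37,583)]
for c,L,ox,oy,fy in(('top',T,190,130,4.6),('scene',S,250,150,4.6)):
    for p in L: print(c,np.round(back(c,(ox+p[0]/5-.4,oy+p[1]/fy-.4),10)[:2],1))
for c,L,ox,oy in(('top',[((243,362),83),((333,388),83),((281,380),88),((297,392),47)],190,130),('scene',[((338,195),83),((461,197),83),((399,196),88)],250,150)):
    for p,z in L: print(c,p,np.round(back(c,(ox+p[0]/5-.4,oy+p[1]/4.6-.4),z)[:2],1))
E
```

```text
top 0.65 8958
((572.1846313476562, 72.20724487304688), (242.67745971679688, 221.95654296875), 70.05089569091797) [[426.5, -4.0], [635.0999755859375, -79.69999694824219], [717.9000244140625, 148.39999389648438], [509.29998779296875, 224.10000610351562]]
top tab_a 0.65 1122 [351.8 211.6] [ 557.6 -134.2   70. ]
top tab_a 0.37 46 [238.2 209.1] [558.7 121.7  70. ]
top knob 0.76 869 [248.2 212.5] [553.   99.6  60. ]
scene 0.92 12206
((579.5590209960938, 75.49967956542969), (240.54200744628906, 221.3463592529297), 70.39104461669922) [[434.8999938964844, -0.699999988079071], [643.5, -74.9000015258789], [724.2000122070312, 151.6999969482422], [515.7000122070312, 225.89999389648438]]
scene tab_a 0.39 18 [317.1 204.6] [560.1  78.7  70. ]
scene knob 0.69 1270 [328.7 207.8] [567.1  99.6  60. ]
top [703.6 143.5]
top [630.2 -64.1]
top [516.9 210. ]
scene [444.    6.2]
scene [518.2 212.5]
scene [706.  145.8]
scene [632.  -60.9]
top (243, 362) [558.1 120.5]
top (333, 388) [546.   79.9]
top (281, 380) [548.7 102.8]
top (297, 392) [550.   98.6]
scene (338, 195) [542.3  85.2]
scene (461, 197) [558.  126.9]
scene (399, 196) [553.7 103.9]
```

```bash
cat > ov.py <<'E'
import sys
from h import *
def overlay(cam,src,out,x,y,psi,box,s=9):
    a=cv2.imread('pics/'+src); x0,y0,w,h=box
    a=cv2.resize(a[y0:y0+h,x0:x0+w],None,fx=s,fy=s,interpolation=2); a=np.clip(a*1.7,0,255).astype(np.uint8).copy()
    c,sn=np.cos(psi),np.sin(psi)
    def pl(pts,col):
        p=np.array([proj(cam,(x+c*u-sn*v,y+sn*u+c*v,z)) for u,v,z in pts]); p=((p-[x0,y0]+.5)*s).astype(int)
        cv2.polylines(a,[p.reshape(-1,1,2)],True,col,1)
    for v0,v1 in((20,24),(-24,-20)):
        pl([(-12,v0,83),(12,v0,83),(12,v1,83),(-12,v1,83)],(0,0,255))
    pl([(-12,-12.25,88),(12,-12.25,88),(12,12.25,88),(-12,12.25,88)],(0,255,0))
    t=np.linspace(0,6.28,60,endpoint=False); pl([(38*np.cos(i),38*np.sin(i),47) for i in t],(255,255,0))
    pl([(12,-6.5,58),(65,-6.5,58),(65,6.5,58),(12,6.5,58)],(255,0,255)); pl([(84,0,38),(86,0,38)],(0,255,255))
    cv2.imwrite('pics/'+out,a)
E
cat > /dev/null; python3 - <<'E'
from ov import *
overlay('top','top0.png','ot1.png',554.5,103,-.341,(222,172,56,62))
overlay('scene','scene0.png','os1.png',554.5,103,-.341,(300,178,62,65))
E
```

```text
(no output)
```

View pics/ot1.png

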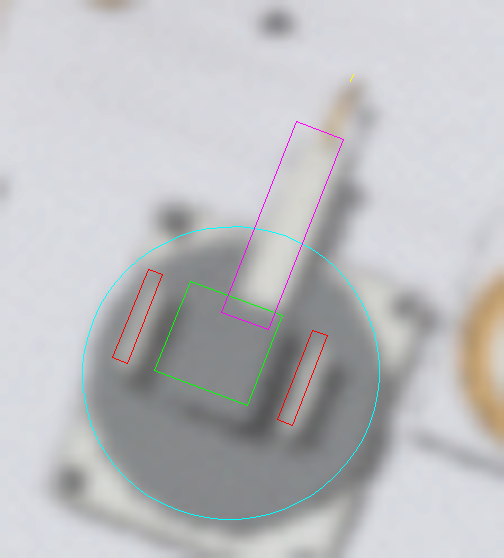

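View pics/os1.png

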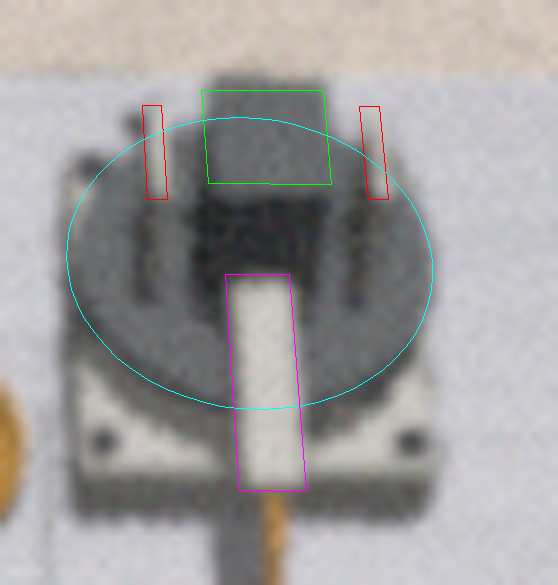

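>>> servo_tool:
  rows:
    - {"dy": -0.0532, "dz": -0.0393, "fingers": 0.3}
    - {"dy": -0.0532, "dz": -0.0393, "fingers": 0.3}
    - {"dy": -0.0532, "dz": -0.0393, "fingers": 0.3}
    - {"dy": -0.0532, "dz": -0.0393, "fingers": 0.3}
    - {"dy": -0.0532, "dz": -0.0393, "fingers": 0.3}

```text
schema error: expected keys dx, dy, dz, wx, wy, wz, fingers
```

>>> servo_tool:
  rows:
    - {"dy": -0.0532, "dz": -0.0393, "fingers": 0.55}
    - {"dy": -0.0532, "dz": -0.0393, "fingers": 0.55}
    - {"dy": -0.0532, "dz": -0.0393, "fingers": 0.55}
    - {"dy": -0.0532, "dz": -0.0393, "fingers": 0.55}
    - {"dy": -0.0532, "dz": -0.0393, "fingers": 0.55}

```text
schema error: expected keys dx, dy, dz, wx, wy, wz, fingers
```

>>> servo_tool:
  rows:
    - {"dy": -0.0532, "dz": -0.0393, "fingers": 0.55}
    - {"dy": -0.0532, "dz": -0.0393, "fingers": 0.58}
    - {"wx": 0, "fingers": 0.58}
    - {"wx": 0, "fingers": 0.58}

```text
schema error: expected keys dx, dy, dz, wx, wy, wz, fingers
```

>>> servo_tool:
  rows:
    - {"dx": 0, "dy": -0.0532, "dz": -0.0393, "wx": 0, "wy": 0, "wz": 0, "fingers": 0.3}
    - {"dx": 0, "dy": -0.0532, "dz": -0.0393, "wx": 0, "wy": 0, "wz": 0, "fingers": 0.3}
    - {"dx": 0, "dy": -0.0532, "dz": -0.0393, "wx": 0, "wy": 0, "wz": 0, "fingers": 0.3}
    - {"dx": 0, "dy": -0.0532, "dz": -0.0393, "wx": 0, "wy": 0, "wz": 0, "fingers": 0.3}
    - {"dx": 0, "dy": -0.0532, "dz": -0.0393, "wx": 0, "wy": 0, "wz": 0, "fingers": 0.3}

```text
clock: 1.62
eef_pos: [368.9, 394.9, 231.5]
tool_rot: [-0.439, 1.57, 0.761]
force: [1.0, 1.4, -0.4]
width: 59.7
```

>>> servo_tool:
  rows:
    - {"dx": 0, "dy": -0.0532, "dz": -0.0393, "wx": 0, "wy": 0, "wz": 0, "fingers": 0.55}
    - {"dx": 0, "dy": -0.0532, "dz": -0.0393, "wx": 0, "wy": 0, "wz": 0, "fingers": 0.55}
    - {"dx": 0, "dy": -0.0532, "dz": -0.0393, "wx": 0, "wy": 0, "wz": 0, "fingers": 0.55}
    - {"dx": 0, "dy": -0.0532, "dz": -0.0393, "wx": 0, "wy": 0, "wz": 0, "fingers": 0.55}
    - {"dx": 0, "dy": -0.0532, "dz": -0.0393, "wx": 0, "wy": 0, "wz": 0, "fingers": 0.55}

```text
clock: 2.25
eef_pos: [501.5, 185.2, 231.6]
tool_rot: [-0.615, 1.57, 0.585]
force: [0.4, 0.4, 0.1]
width: 38.3
```

>>> servo_tool:
  rows:
    - {"dx": 0, "dy": -0.0532, "dz": -0.0393, "wx": 0, "wy": 0, "wz": 0, "fingers": 0.58}
    - {"dx": 0, "dy": -0.0532, "dz": -0.0393, "wx": 0, "wy": 0, "wz": 0, "fingers": 0.58}
    - {"dx": 0, "dy": 0, "dz": 0, "wx": 0, "wy": 0, "wz": 0, "fingers": 0.58}
    - {"dx": 0, "dy": 0, "dz": 0, "wx": 0, "wy": 0, "wz": 0, "fingers": 0.58}

```text
clock: 2.75
eef_pos: [553.2, 103.4, 231.2]
tool_rot: [1.049, 1.57, 2.249]
force: [0.3, 0.7, 0.3]
width: 36.0
```

>>> servo_tool:
  rows:
    - {"dx": 0.05, "dy": 0, "dz": 0, "wx": -0.286, "wy": 0, "wz": 0, "fingers": 0.15}
    - {"dx": 0.05, "dy": 0, "dz": 0, "wx": 0, "wy": 0, "wz": 0, "fingers": 0.15}
    - {"dx": 0.035, "dy": 0, "dz": 0, "wx": 0, "wy": 0, "wz": 0, "fingers": 0.15}
    - {"dx": 0, "dy": 0, "dz": 0, "wx": 0, "wy": 0, "wz": 0, "fingers": 0.15}

```text
clock: 3.25
eef_pos: [551.3, 104.4, 128.4]
tool_rot: [1.918, 1.566, -3.132]
force: [-0.3, 0.5, 1.0]
width: 72.7
```

```bash
python3 - <<'E'
from ov import *
snap('scene','s1.png');snap('top','t1.png')
for n,c,b in(('s1','scene',(270,120,110,110)),('t1','top',(200,150,100,100))):
    a=cv2.imread(f'pics/{n}.png');x,y,w,h=b;a=cv2.resize(a[y:y+h,x:x+w],None,fx=5.4,fy=5.4,interpolation=2);cv2.imwrite(f'pics/{n}c.png',np.clip(a*1.6,0,255).astype(np.uint8))
s=ctrl.read_state();print({k:np.round(v,3) for k,v in s.items()})
E
```

```text
{'clock': np.float64(3.35), 'qpos': array([-0.264,  0.637,  0.044,  1.86 , -0.044,  0.645,  1.038]), 'qd': array([ 0.008, -0.021,  0.008, -0.012,  0.001, -0.004,  0.001]), 'tau': array([-8.6000e-02, -4.9985e+01,  1.1900e+00, -1.3311e+01, -1.0000e-03,
        4.6000e-02, -2.0000e-03]), 'eef_pos': array([553.654, 104.052, 130.75 ]), 'tool_rot': array([-0.345,  1.57 ,  0.886]), 'force': array([0.434, 0.493, 0.724]), 'torque': array([0.009, 0.037, 0.001]), 'width': np.float64(72.454)}
```

View pics/s1c.png

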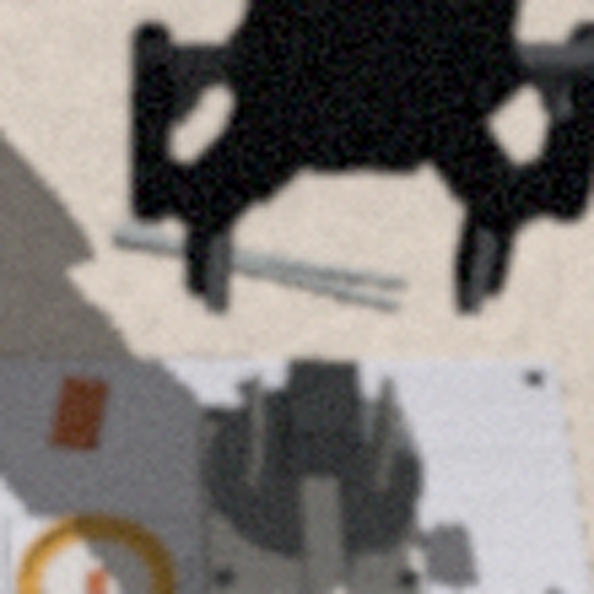

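View pics/t1c.png

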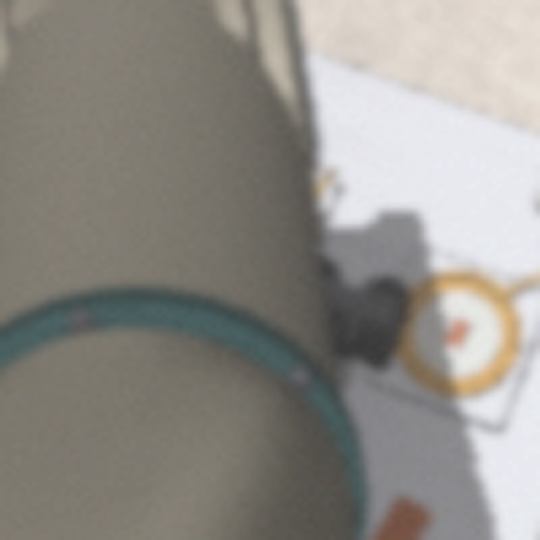

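```bash
python3 - <<'E'
from h import *
psi=-.341
p=(553.65,104.05,140)
print(proj('scene',p), 'observed centre', 270+345/5.4-.4)
jy=np.array([-np.sin(psi),np.cos(psi)])
for v,e in((36.2,'R'),(-36.2,'L')):
    print(e,proj('scene',(p[0]+jy[0]*v,p[1]+jy[1]*v,138)), 270+462/5.4 if v>0 else 270+228/5.4)
# tabs tops centre
for v in(22,-22): print(proj('scene',(554+jy[0]*v,103+jy[1]*v,83)))
print('obs tabs top', 270+388/5.4-.4,270+258/5.4-.4, 120+376/5.4)
q0=proj('scene',(554,103,70));q1=proj('scene',(554+jy[0],103+jy[1],70));print('px per mm jaw',q1-q0)
E
```

```text
[332.1149558  173.07456034] observed centre 333.48888888888894
R [353.25662844 173.89202735] 355.55555555555554
L [310.79249862 173.80683667] 312.22222222222223
[340.93215516 194.23788176]
[316.57326253 194.16948586]
obs tabs top 341.45185185185187 317.3777777777778 189.62962962962962
px per mm jaw [0.54631486 0.00162894]
```

>>> servo_tool:
  rows:
    - {"dx": 0.027, "dy": 0, "dz": -0.0035, "wx": 0, "wy": 0, "wz": 0, "fingers": 0.15}
    - {"dx": 0.027, "dy": 0, "dz": 0, "wx": 0, "wy": 0, "wz": 0, "fingers": 0.15}
    - {"dx": 0.027, "dy": 0, "dz": 0, "wx": 0, "wy": 0, "wz": 0, "fingers": 0.15}
    - {"dx": 0.0265, "dy": 0, "dz": 0, "wx": 0, "wy": 0, "wz": 0, "fingers": 0.3}
    - {"dx": 0, "dy": 0, "dz": 0, "wx": 0, "wy": 0, "wz": 0, "fingers": 0.3}

```text
clock: 3.98
eef_pos: [552.7, 100.8, 49.8]
tool_rot: [1.093, 1.57, 2.323]
force: [-0.3, 0.7, 0.2]
width: 60.1
```

>>> servo_tool:
  rows:
    - {"dx": 0, "dy": 0, "dz": 0, "wx": 0, "wy": 0, "wz": 0, "fingers": 0.38}
    - {"dx": 0, "dy": 0, "dz": 0, "wx": 0, "wy": 0, "wz": 0, "fingers": 0.38}
    - {"dx": 0, "dy": 0, "dz": 0, "wx": 0, "wy": 0, "wz": 0, "fingers": 0.38}

```text
clock: 4.35
eef_pos: [553.6, 100.7, 50.3]
tool_rot: [-0.856, 1.569, 0.374]
force: [0.6, 1.0, 0.7]
width: 53.1
```

```bash
cat >> h.py <<'E'
def st(psi=None):
    s=ctrl.read_state(); r=s['tool_rot']; a=r[2]-r[0]; f=np.array(s['force']); j=np.array([np.cos(a),np.sin(a),0]); y=np.array([-np.sin(a),np.cos(a),0])
    print('t',round(s['clock'],2),'jaw',round((a+np.pi)%(2*np.pi)-np.pi,4),'pos',np.round(s['eef_pos'],2),'F',np.round(f,2),'Fz_tool(jaw)',round(f@j,2),'Fy',round(f@y,2),'T',np.round(s['torque'],3),'w',round(s['width'],2),'q7',round(s['qpos'][6],3),'tau7',round(s['tau'][6],3))
E
python3 - <<'E'
from h import *
st();snap('scene','s2.png')
a=cv2.imread('pics/s2.png')[150:250,270:380];cv2.imwrite('pics/s2c.png',np.clip(cv2.resize(a,None,fx=5.4,fy=5.4,interpolation=2)*1.8,0,255).astype(np.uint8)); st()
E
```

```text
t 4.35 jaw 1.23 pos [553.57 100.68  50.34] F [0.59 0.99 0.75] Fz_tool(jaw) 1.13 Fy -0.23 T [ 0.288 -0.102 -0.018] w 53.05 q7 1.047 tau7 0.017
t 4.4 jaw 1.2301 pos [553.5  100.74  50.18] F [0.51 0.89 0.69] Fz_tool(jaw) 1.01 Fy -0.19 T [ 0.224 -0.199  0.001] w 53.18 q7 1.047 tau7 0.02
```

View pics/s2c.png

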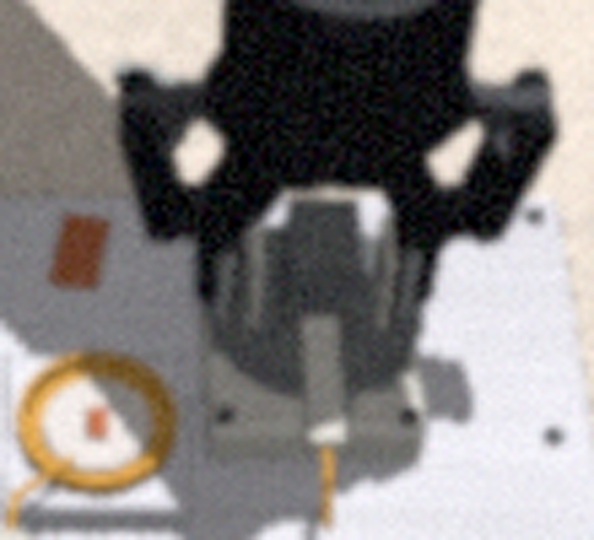

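>>> servo_tool:
  rows:
    - {"dx": 0, "dy": 0, "dz": 0, "wx": 0, "wy": 0, "wz": 0, "fingers": 0.42}
    - {"dx": 0, "dy": 0, "dz": 0, "wx": 0, "wy": 0, "wz": 0, "fingers": 0.42}
    - {"dx": 0, "dy": 0, "dz": 0, "wx": 0, "wy": 0, "wz": 0, "fingers": 0.42}

```text
clock: 4.78
eef_pos: [553.5, 101.1, 49.8]
tool_rot: [-0.669, 1.569, 0.562]
force: [2.4, 4.3, 3.8]
width: 49.7
```

```bash
python3 -c "
from h import *
st()"
```

```text
t 4.78 jaw 1.2304 pos [553.54 101.1   49.76] F [2.41 4.33 3.79] Fz_tool(jaw) 4.88 Fy -0.83 T [ 0.997 -0.497 -0.116] w 49.65 q7 1.047 tau7 0.059
```

>>> servo_tool:
  rows:
    - {"dx": 0, "dy": 0, "dz": 0, "wx": 0, "wy": 0, "wz": 0, "fingers": 0.44}
    - {"dx": 0, "dy": 0, "dz": 0, "wx": 0, "wy": 0, "wz": 0, "fingers": 0.44}
    - {"dx": 0, "dy": 0, "dz": 0, "wx": 0, "wy": 0, "wz": 0, "fingers": 0.44}

```text
clock: 5.15
eef_pos: [553.4, 101.0, 49.7]
tool_rot: [-0.637, 1.569, 0.593]
force: [1.1, 5.1, 3.8]
width: 47.7
```

```bash
python3 -c "
from h import *
st()"
```

```text
t 5.15 jaw 1.2302 pos [553.44 100.98  49.69] F [1.14 5.08 3.82] Fz_tool(jaw) 5.17 Fy 0.63 T [ 1.088 -0.468 -0.082] w 47.69 q7 1.047 tau7 0.059
```

>>> servo_tool:
  rows:
    - {"dx": 0, "dy": 0, "dz": 0.002, "wx": 0, "wy": 0, "wz": 0, "fingers": 0.415}
    - {"dx": 0, "dy": 0, "dz": 0, "wx": 0, "wy": 0, "wz": 0, "fingers": 0.415}
    - {"dx": 0, "dy": 0, "dz": 0, "wx": 0, "wy": 0, "wz": 0, "fingers": 0.415}

```text
clock: 5.52
eef_pos: [553.5, 101.6, 49.4]
tool_rot: [-1.125, 1.57, 0.105]
force: [3.2, 3.7, 0.7]
width: 50.1
```

```bash
python3 -c "
from h import *
st()"
```

```text
t 5.53 jaw 1.2298 pos [553.52 101.6   49.43] F [3.17 3.71 0.69] Fz_tool(jaw) 4.56 Fy -1.75 T [ 0.866 -0.634 -0.064] w 50.06 q7 1.045 tau7 0.073
```

>>> servo_tool:
  rows:
    - {"dx": 0, "dy": 0, "dz": 0, "wx": 0, "wy": 0, "wz": 0, "fingers": 0.43}
    - {"dx": 0, "dy": 0, "dz": 0, "wx": 0, "wy": 0, "wz": 0, "fingers": 0.43}

```text
clock: 5.78
eef_pos: [553.5, 101.7, 49.5]
tool_rot: [-0.834, 1.57, 0.396]
force: [3.1, 3.9, 1.5]
width: 49.0
```

```bash
python3 -c "
from h import *
st()"
```

```text
t 5.78 jaw 1.2299 pos [553.46 101.73  49.48] F [3.08 3.87 1.51] Fz_tool(jaw) 4.67 Fy -1.61 T [ 0.871 -0.653 -0.085] w 49.04 q7 1.045 tau7 0.073
```

>>> servo_tool:
  rows:
    - {"dx": 0, "dy": 0, "dz": 0.002, "wx": 0, "wy": 0, "wz": 0, "fingers": 0.42}
    - {"dx": 0, "dy": 0, "dz": 0, "wx": 0, "wy": 0, "wz": 0, "fingers": 0.42}
    - {"dx": 0, "dy": 0, "dz": 0, "wx": 0, "wy": 0, "wz": 0, "fingers": 0.42}

```text
clock: 6.15
eef_pos: [553.2, 102.5, 49.2]
tool_rot: [2.443, 1.57, -2.611]
force: [1.7, 1.6, 0.2]
width: 49.6
```

```bash
python3 -c "
from h import *
st()"
```

```text
t 6.15 jaw 1.2297 pos [553.2  102.53  49.2 ] F [1.75 1.6  0.15] Fz_tool(jaw) 2.09 Fy -1.11 T [ 0.374 -0.418 -0.008] w 49.59 q7 1.044 tau7 0.039
```

>>> servo_tool:
  rows:
    - {"dx": 0, "dy": 0, "dz": 0.001, "wx": 0, "wy": 0, "wz": 0, "fingers": 0.435}
    - {"dx": 0, "dy": 0, "dz": 0, "wx": 0, "wy": 0, "wz": 0, "fingers": 0.435}
    - {"dx": 0, "dy": 0, "dz": 0, "wx": 0, "wy": 0, "wz": 0, "fingers": 0.435}

```text
clock: 6.52
eef_pos: [553.2, 103.3, 49.2]
tool_rot: [2.292, 1.569, -2.761]
force: [-0.8, 1.1, 0.3]
width: 48.2
```

```bash
python3 -c "
from h import *
st()"
```

```text
t 6.53 jaw 1.2298 pos [553.19 103.26  49.18] F [-0.79  1.09  0.28] Fz_tool(jaw) 0.77 Fy 1.11 T [ 0.172  0.014 -0.037] w 48.24 q7 1.043 tau7 -0.0
```

>>> servo_tool:
  rows:
    - {"dx": 0, "dy": 0, "dz": 0, "wx": 0, "wy": 0, "wz": 0, "fingers": 0.46}
    - {"dx": 0, "dy": 0, "dz": 0, "wx": 0, "wy": 0, "wz": 0, "fingers": 0.46}
    - {"dx": 0, "dy": 0, "dz": 0, "wx": 0, "wy": 0, "wz": 0, "fingers": 0.46}

```text
clock: 6.9
eef_pos: [553.3, 103.4, 49.3]
tool_rot: [2.232, 1.569, -2.822]
force: [-1.7, 0.6, 2.9]
width: 46.1
```

```bash
python3 -c "
from h import *
st()"
```

```text
t 6.9 jaw 1.2298 pos [553.25 103.4   49.34] F [-1.67  0.59  2.85] Fz_tool(jaw) -0.0 Fy 1.78 T [ 0.029  0.411 -0.037] w 46.08 q7 1.042 tau7 0.024
```

>>> servo_tool:
  rows:
    - {"dx": 0, "dy": 0, "dz": 0, "wx": 0, "wy": 0, "wz": 0, "fingers": 0.48}
    - {"dx": 0, "dy": 0, "dz": 0, "wx": 0, "wy": 0, "wz": 0, "fingers": 0.5}
    - {"dx": 0, "dy": 0, "dz": 0, "wx": 0, "wy": 0, "wz": 0, "fingers": 0.5}
    - {"dx": 0, "dy": 0, "dz": 0, "wx": 0, "wy": 0, "wz": 0, "fingers": 0.5}

```text
clock: 7.4
eef_pos: [553.6, 103.7, 49.6]
tool_rot: [1.942, 1.57, -3.111]
force: [-2.2, 0.6, 4.6]
width: 42.7
```

```bash
python3 -c "
from h import *
st()"
```

```text
t 7.4 jaw 1.2299 pos [553.55 103.75  49.57] F [-2.2   0.65  4.59] Fz_tool(jaw) -0.13 Fy 2.29 T [ 0.044  0.611 -0.069] w 42.74 q7 1.042 tau7 0.042
```

>>> servo_tool:
  rows:
    - {"dx": 0, "dy": 0, "dz": 0, "wx": 0, "wy": 0, "wz": 0, "fingers": 0.52}
    - {"dx": 0, "dy": 0, "dz": 0, "wx": 0, "wy": 0, "wz": 0, "fingers": 0.54}
    - {"dx": 0, "dy": 0, "dz": 0, "wx": 0, "wy": 0, "wz": 0, "fingers": 0.54}
    - {"dx": 0, "dy": 0, "dz": 0, "wx": 0, "wy": 0, "wz": 0, "fingers": 0.54}

```text
clock: 7.9
eef_pos: [553.7, 103.9, 49.7]
tool_rot: [1.547, 1.57, 2.777]
force: [-2.6, -0.4, 6.7]
width: 39.4
```

```bash
python3 -c "
from h import *
st()"
```

```text
t 7.9 jaw 1.23 pos [553.71 103.86  49.73] F [-2.55 -0.36  6.72] Fz_tool(jaw) -1.19 Fy 2.29 T [ 0.069  0.581 -0.1  ] w 39.38 q7 1.042 tau7 0.041
```

>>> servo_tool:
  rows:
    - {"dx": -0.0015, "dy": 0, "dz": -0.0005, "wx": 0, "wy": 0, "wz": 0, "fingers": 0.55}
    - {"dx": 0, "dy": 0, "dz": 0, "wx": 0, "wy": 0, "wz": 0, "fingers": 0.565}
    - {"dx": 0, "dy": 0, "dz": 0, "wx": 0, "wy": 0, "wz": 0, "fingers": 0.58}
    - {"dx": 0, "dy": 0, "dz": 0, "wx": 0, "wy": 0, "wz": 0, "fingers": 0.58}
    - {"dx": 0, "dy": 0, "dz": 0, "wx": 0, "wy": 0, "wz": 0, "fingers": 0.58}

```text
clock: 8.52
eef_pos: [553.5, 103.4, 50.2]
tool_rot: [2.076, 1.57, -2.977]
force: [-0.7, 0.1, -3.9]
width: 35.8
```

```bash
python3 -c "
from h import *
st()"
```

```text
t 8.53 jaw 1.2299 pos [553.53 103.35  50.24] F [-0.65  0.13 -3.87] Fz_tool(jaw) -0.09 Fy 0.66 T [0.083 0.163 0.007] w 35.82 q7 1.043 tau7 0.035
```

>>> servo_tool:
  rows:
    - {"dx": 0, "dy": 0, "dz": 0, "wx": 0, "wy": 0, "wz": 0, "fingers": 0.588}
    - {"dx": 0, "dy": 0, "dz": 0, "wx": 0.1, "wy": 0, "wz": 0, "fingers": 0.588}
    - {"dx": 0, "dy": 0, "dz": 0, "wx": 0.1, "wy": 0, "wz": 0, "fingers": 0.588}

```text
clock: 8.9
eef_pos: [553.5, 103.3, 50.3]
tool_rot: [2.123, 1.57, -2.951]
force: [-1.3, -0.0, -5.1]
width: 35.3
```

```bash
python3 -c "
from h import *
st()"
```

```text
t 8.9 jaw 1.2085 pos [553.52 103.35  50.34] F [-1.29 -0.02 -5.15] Fz_tool(jaw) -0.48 Fy 1.2 T [0.073 0.251 0.069] w 35.27 q7 1.029 tau7 -0.004
```

>>> servo_tool:
  rows:
    - {"dx": 0, "dy": 0, "dz": 0, "wx": 0.1, "wy": 0, "wz": 0, "fingers": 0.588}
    - {"dx": 0, "dy": 0, "dz": 0, "wx": 0.1, "wy": 0, "wz": 0, "fingers": 0.588}
    - {"dx": 0, "dy": 0, "dz": 0, "wx": 0, "wy": 0, "wz": 0, "fingers": 0.588}

```text
clock: 9.28
eef_pos: [553.6, 103.3, 50.4]
tool_rot: [2.21, 1.57, -2.885]
force: [-1.8, -0.8, -7.8]
width: 35.4
```

```bash
python3 -c "
from h import *
st()"
```

```text
t 9.28 jaw 1.1877 pos [553.56 103.3   50.36] F [-1.79 -0.79 -7.76] Fz_tool(jaw) -1.4 Fy 1.37 T [ 0.008  0.335 -0.068] w 35.37 q7 1.016 tau7 0.011
```

>>> servo_tool:
  rows:
    - {"dx": 0.0008, "dy": 0, "dz": 0, "wx": 0.15, "wy": 0, "wz": 0, "fingers": 0.588}
    - {"dx": 0, "dy": 0, "dz": 0, "wx": 0.15, "wy": 0, "wz": 0, "fingers": 0.588}
    - {"dx": 0, "dy": 0, "dz": 0, "wx": 0.15, "wy": 0, "wz": 0, "fingers": 0.588}

```text
clock: 9.65
eef_pos: [553.7, 103.6, 50.3]
tool_rot: [1.172, 1.57, 2.312]
force: [-3.4, 0.3, 1.0]
width: 35.6
```

```bash
python3 - <<'E'
from h import *
st();snap('scene','s3.png')
a=cv2.imread('pics/s3.png')[150:250,270:380];cv2.imwrite('pics/s3c.png',np.clip(cv2.resize(a,None,fx=5.4,fy=5.4,interpolation=2)*1.8,0,255).astype(np.uint8)); st()
E
```

```text
t 9.65 jaw 1.14 pos [553.69 103.56  50.28] F [-3.41  0.35  0.97] Fz_tool(jaw) -1.11 Fy 3.25 T [0.063 0.849 0.054] w 35.55 q7 0.985 tau7 0.022
t 9.7 jaw 1.1396 pos [553.68 103.57  50.26] F [-3.97  0.42  1.66] Fz_tool(jaw) -1.28 Fy 3.78 T [ 0.132  0.861 -0.008] w 35.38 q7 0.984 tau7 -0.031
```

View pics/s3c.png

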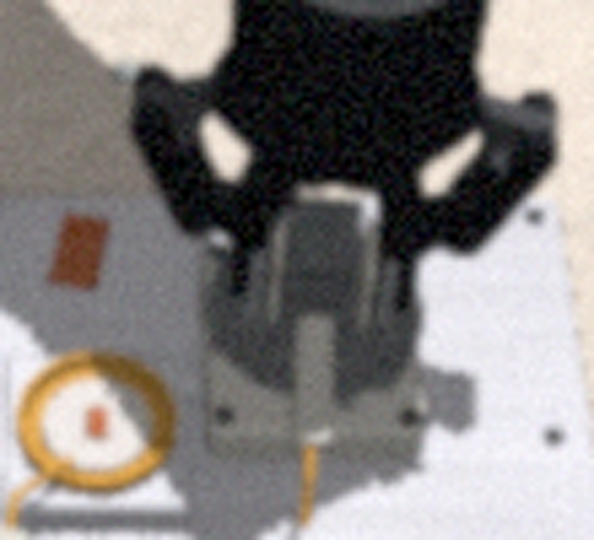

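>>> servo_tool:
  rows:
    - {"dx": 0, "dy": 0.0007, "dz": 0, "wx": 0.4, "wy": 0, "wz": 0, "fingers": 0.588}
    - {"dx": 0, "dy": 0, "dz": 0, "wx": 0.4, "wy": 0, "wz": 0, "fingers": 0.588}
    - {"dx": 0, "dy": 0, "dz": 0, "wx": 0.4, "wy": 0, "wz": 0, "fingers": 0.588}
    - {"dx": 0, "dy": 0, "dz": 0, "wx": 0.4, "wy": 0, "wz": 0, "fingers": 0.588}
    - {"dx": 0, "dy": 0, "dz": 0, "wx": 0.4, "wy": 0, "wz": 0, "fingers": 0.588}

```text
clock: 10.32
eef_pos: [553.7, 103.4, 50.2]
tool_rot: [-1.171, 1.57, -0.242]
force: [-3.0, -1.4, 4.3]
width: 35.4
```

```bash
cat >> h.py <<'E'
def avg(n=8):
    L=[];J=[];W=[]
    for i in range(n):
        s=ctrl.read_state(); r=s['tool_rot']; a=r[2]-r[0]; f=np.array(s['force'])
        L.append([f[0]*np.cos(a)+f[1]*np.sin(a),-f[0]*np.sin(a)+f[1]*np.cos(a),f[2],*s['torque'],s['tau'][6],s['width'],(a+np.pi)%(2*np.pi)-np.pi,*s['eef_pos']]); 
        if i<n-1: ctrl.get_image('scene')
    L=np.array(L); print('t',round(s['clock'],2),'Fjaw,Fy,Fz',np.round(L[:,:3].mean(0),2),'T',np.round(L[:,3:6].mean(0),3),'sdTz',round(L[:,5].std(),3),'tau7',round(L[:,6].mean(),3),round(L[:,6].std(),3),'w',round(L[-1,7],2),'jaw',np.round(L[-1,8],4),'pos',np.round(L[-1,9:],2))
    print(' Tz',np.round(L[:,5],3))
E
python3 -c "
from h import *
avg()"
```

```text
t 10.68 Fjaw,Fy,Fz [-2.28  2.09  5.12] T [-0.135  0.723 -0.049] sdTz 0.054 tau7 0.04 0.06 w 35.57 jaw 0.9292 pos [553.71 103.33  50.23]
 Tz [ 0.062 -0.02  -0.064 -0.036 -0.021 -0.107 -0.101 -0.103]
```

>>> servo_tool:
  rows:
    - {"dx": -0.0004, "dy": 0.0003, "dz": -0.0004, "wx": 0.5, "wy": 0, "wz": 0, "fingers": 0.588}
    - {"dx": 0, "dy": 0, "dz": 0, "wx": 0.5, "wy": 0, "wz": 0, "fingers": 0.588}
    - {"dx": 0, "dy": 0, "dz": 0, "wx": 0.5, "wy": 0, "wz": 0, "fingers": 0.588}
    - {"dx": 0, "dy": 0, "dz": 0, "wx": 0.5, "wy": 0, "wz": 0, "fingers": 0.588}
    - {"dx": 0, "dy": 0, "dz": 0, "wx": 0.5, "wy": 0, "wz": 0, "fingers": 0.588}

```text
clock: 11.3
eef_pos: [553.5, 102.9, 50.3]
tool_rot: [-1.281, 1.57, -0.615]
force: [0.4, -2.2, 1.2]
width: 35.3
```

```bash
python3 -c "
from h import *
avg(5)"
```

```text
t 11.5 Fjaw,Fy,Fz [-1.98 -2.51  1.26] T [-0.654  0.018 -0.053] sdTz 0.057 tau7 0.025 0.107 w 35.69 jaw 0.669 pos [553.46 102.92  50.27]
 Tz [ 0.057 -0.095 -0.079 -0.092 -0.055]
```

>>> servo_tool:
  rows:
    - {"dx": 0, "dy": 0, "dz": 0, "wx": 0.4, "wy": 0, "wz": 0, "fingers": 0.588}
    - {"dx": 0, "dy": 0, "dz": 0, "wx": 0.4, "wy": 0, "wz": 0, "fingers": 0.588}
    - {"dx": 0, "dy": 0, "dz": 0, "wx": 0.4, "wy": 0, "wz": 0, "fingers": 0.588}
    - {"dx": 0, "dy": 0, "dz": 0, "wx": 0.4, "wy": 0, "wz": 0, "fingers": 0.588}

```text
clock: 12.0
eef_pos: [553.2, 102.7, 50.3]
tool_rot: [-1.554, 1.57, -1.055]
force: [0.7, -5.7, 0.9]
width: 35.5
```

```bash
python3 -c "
from h import *
avg(6)"
```

```text
t 12.25 Fjaw,Fy,Fz [-2.11 -4.92  1.24] T [-1.103 -0.087 -0.018] sdTz 0.051 tau7 0.03 0.07 w 35.0 jaw 0.4997 pos [553.27 102.71  50.27]
 Tz [ 0.073 -0.053 -0.015 -0.097 -0.013 -0.006]
```

>>> servo_tool:
  rows:
    - {"dx": 0, "dy": -0.0007, "dz": -0.0003, "wx": 0.13, "wy": 0, "wz": 0, "fingers": 0.588}
    - {"dx": 0, "dy": 0, "dz": 0, "wx": 0.13, "wy": 0, "wz": 0, "fingers": 0.588}
    - {"dx": 0, "dy": 0, "dz": 0, "wx": 0.13, "wy": 0, "wz": 0, "fingers": 0.588}
    - {"dx": 0, "dy": 0, "dz": 0, "wx": 0.13, "wy": 0, "wz": 0, "fingers": 0.588}

```text
clock: 12.75
eef_pos: [553.2, 102.6, 50.3]
tool_rot: [-1.405, 1.57, -0.959]
force: [-0.2, -5.5, 1.0]
width: 35.2
```

```bash
python3 -c "
from h import *
avg(4)"
```

```text
t 12.9 Fjaw,Fy,Fz [-1.79 -4.55  1.11] T [-1.084 -0.105  0.023] sdTz 0.07 tau7 -0.013 0.028 w 35.32 jaw 0.4463 pos [553.17 102.62  50.27]
 Tz [ 0.141 -0.009 -0.041  0.003]
```

>>> servo_tool:
  rows:
    - {"dx": 0, "dy": 0, "dz": 0, "wx": 0.1, "wy": 0, "wz": 0, "fingers": 0.588}
    - {"dx": 0, "dy": 0, "dz": 0, "wx": 0.1, "wy": 0, "wz": 0, "fingers": 0.588}

```text
clock: 13.15
eef_pos: [553.2, 102.6, 50.3]
tool_rot: [-1.418, 1.57, -0.992]
force: [0.2, -5.8, 1.0]
width: 35.6
```

```bash
python3 -c "
from h import *
avg(4)"
```

```text
t 13.3 Fjaw,Fy,Fz [-1.3  -4.8   1.61] T [-1.055 -0.094  0.023] sdTz 0.013 tau7 -0.024 0.022 w 35.46 jaw 0.4254 pos [553.16 102.6   50.27]
 Tz [0.043 0.011 0.026 0.011]
```

>>> servo_tool:
  rows:
    - {"dx": 0, "dy": -0.001, "dz": -0.0002, "wx": 0.1, "wy": 0, "wz": 0, "fingers": 0.588}
    - {"dx": 0, "dy": 0, "dz": 0, "wx": 0.1, "wy": 0, "wz": 0, "fingers": 0.588}

```text
clock: 13.55
eef_pos: [553.1, 102.5, 50.3]
tool_rot: [1.601, 1.57, 2.006]
force: [0.6, -3.8, 2.1]
width: 35.5
```

```bash
python3 -c "
from h import *
avg(3)"
```

```text
t 13.65 Fjaw,Fy,Fz [-1.23 -2.82  1.85] T [-0.744  0.015  0.018] sdTz 0.057 tau7 -0.021 0.017 w 35.1 jaw 0.4054 pos [553.14 102.53  50.27]
 Tz [ 0.093  0.008 -0.047]
```

>>> servo_tool:
  rows:
    - {"dx": 0, "dy": -0.0003, "dz": 0, "wx": 0.1, "wy": 0, "wz": 0, "fingers": 0.588}
    - {"dx": 0, "dy": 0, "dz": 0, "wx": 0.1, "wy": 0, "wz": 0, "fingers": 0.588}

```text
clock: 13.9
eef_pos: [553.1, 102.5, 50.3]
tool_rot: [1.813, 1.57, 2.197]
force: [-0.8, -3.0, 3.5]
width: 35.1
```

```bash
python3 -c "
from h import *
avg(3)"
```

```text
t 14.0 Fjaw,Fy,Fz [-1.48 -1.7   2.83] T [-0.412  0.149  0.053] sdTz 0.043 tau7 -0.022 0.016 w 35.02 jaw 0.3847 pos [553.13 102.49  50.26]
 Tz [0.106 0.053 0.001]
```

>>> servo_tool:
  rows:
    - {"dx": 0, "dy": -0.0003, "dz": 0, "wx": 0.1, "wy": 0, "wz": 0, "fingers": 0.588}
    - {"dx": 0, "dy": 0, "dz": 0, "wx": 0.1, "wy": 0, "wz": 0, "fingers": 0.588}

```text
clock: 14.25
eef_pos: [553.1, 102.4, 50.2]
tool_rot: [1.903, 1.57, 2.267]
force: [-1.3, 0.2, 3.5]
width: 35.5
```

```bash
python3 -c "
from h import *
avg(3)"
```

```text
t 14.35 Fjaw,Fy,Fz [-1.39  0.35  3.44] T [-0.099  0.286  0.012] sdTz 0.009 tau7 -0.021 0.016 w 35.22 jaw 0.3638 pos [553.07 102.39  50.24]
 Tz [ 0.015 -0.     0.02 ]
```

>>> servo_tool:
  rows:
    - {"dx": 0, "dy": 0, "dz": 0, "wx": 0.1, "wy": 0, "wz": 0, "fingers": 0.588}
    - {"dx": 0, "dy": 0, "dz": 0, "wx": 0.1, "wy": 0, "wz": 0, "fingers": 0.588}

```text
clock: 14.6
eef_pos: [553.1, 102.4, 50.2]
tool_rot: [1.983, 1.57, 2.326]
force: [-1.7, 0.3, 3.9]
width: 35.4
```

```bash
python3 -c "
from h import *
avg(3)"
```

```text
t 14.7 Fjaw,Fy,Fz [-2.03  1.87  4.29] T [0.252 0.491 0.017] sdTz 0.052 tau7 -0.021 0.016 w 34.84 jaw 0.3429 pos [553.05 102.38  50.23]
 Tz [ 0.091 -0.019 -0.02 ]
```

>>> servo_tool:
  rows:
    - {"dx": -0.0003, "dy": 0.0003, "dz": -0.0002, "wx": 0.1, "wy": 0, "wz": 0, "fingers": 0.588}
    - {"dx": 0, "dy": 0, "dz": 0, "wx": 0.1, "wy": 0, "wz": 0, "fingers": 0.588}

```text
clock: 14.95
eef_pos: [553.0, 102.4, 50.3]
tool_rot: [2.079, 1.57, 2.401]
force: [-0.7, 2.1, 1.8]
width: 34.9
```

```bash
python3 -c "
from h import *
avg(3)"
```

```text
t 15.05 Fjaw,Fy,Fz [-0.7   2.33  1.47] T [0.448 0.32  0.006] sdTz 0.06 tau7 -0.02 0.016 w 35.24 jaw 0.3218 pos [553.06 102.32  50.29]
 Tz [ 0.078  0.009 -0.069]
```

>>> servo_tool:
  rows:
    - {"dx": 0, "dy": 0.0003, "dz": 0, "wx": 0.1, "wy": 0, "wz": 0, "fingers": 0.588}
    - {"dx": 0, "dy": 0, "dz": 0, "wx": 0.1, "wy": 0, "wz": 0, "fingers": 0.588}

```text
clock: 15.3
eef_pos: [553.0, 102.3, 50.3]
tool_rot: [2.448, 1.571, 2.749]
force: [-1.6, 2.4, -0.7]
width: 35.3
```

```bash
python3 -c "
from h import *
avg(3)"
```

```text
t 15.4 Fjaw,Fy,Fz [-0.62  2.47 -0.61] T [0.509 0.279 0.018] sdTz 0.015 tau7 -0.019 0.016 w 35.65 jaw 0.3007 pos [552.97 102.28  50.29]
 Tz [0.038 0.004 0.011]
```

>>> servo_tool:
  rows:
    - {"dx": 0, "dy": 0.0003, "dz": 0, "wx": 0.1, "wy": 0, "wz": 0, "fingers": 0.588}
    - {"dx": 0, "dy": 0, "dz": 0, "wx": 0.1, "wy": 0, "wz": 0, "fingers": 0.588}

```text
clock: 15.65
eef_pos: [553.0, 102.3, 50.3]
tool_rot: [-2.759, 1.571, -2.48]
force: [-1.3, 1.1, -2.8]
width: 35.6
```

```bash
python3 -c "
from h import *
avg(3)"
```

```text
t 15.75 Fjaw,Fy,Fz [-0.6   2.01 -2.51] T [0.382 0.196 0.035] sdTz 0.018 tau7 -0.019 0.016 w 35.42 jaw 0.2796 pos [552.95 102.27  50.33]
 Tz [0.06  0.028 0.017]
```

>>> servo_tool:
  rows:
    - {"dx": 0.0002, "dy": 0.0002, "dz": 0, "wx": 0.1, "wy": 0, "wz": 0, "fingers": 0.588}
    - {"dx": 0, "dy": 0, "dz": 0, "wx": 0.1, "wy": 0, "wz": 0, "fingers": 0.588}

```text
clock: 16.0
eef_pos: [552.9, 102.3, 50.3]
tool_rot: [-2.602, 1.57, -2.343]
force: [-1.6, 1.3, -0.9]
width: 35.4
```

```bash
python3 -c "
from h import *
avg(3)"
```

```text
t 16.1 Fjaw,Fy,Fz [-1.15  1.   -1.32] T [0.258 0.29  0.037] sdTz 0.017 tau7 -0.02 0.016 w 35.07 jaw 0.2586 pos [552.93 102.26  50.3 ]
 Tz [0.061 0.026 0.023]
```

>>> servo_tool:
  rows:
    - {"dx": 0, "dy": 0, "dz": 0, "wx": 0.1, "wy": 0, "wz": 0, "fingers": 0.588}
    - {"dx": 0, "dy": 0, "dz": 0, "wx": 0.1, "wy": 0, "wz": 0, "fingers": 0.588}

```text
clock: 16.35
eef_pos: [552.9, 102.3, 50.3]
tool_rot: [-2.53, 1.57, -2.293]
force: [-0.9, -0.0, -1.3]
width: 35.2
```

```bash
python3 -c "
from h import *
avg(3)"
```

```text
t 16.45 Fjaw,Fy,Fz [-1.61  0.47 -1.6 ] T [0.086 0.306 0.027] sdTz 0.038 tau7 -0.021 0.016 w 35.5 jaw 0.2376 pos [552.9  102.25  50.31]
 Tz [ 0.045 -0.025  0.062]
```

>>> servo_tool:
  rows:
    - {"dx": 0, "dy": 0, "dz": 0, "wx": 0.1, "wy": 0, "wz": 0, "fingers": 0.588}
    - {"dx": 0, "dy": 0, "dz": 0, "wx": 0.1, "wy": 0, "wz": 0, "fingers": 0.588}

```text
clock: 16.7
eef_pos: [552.9, 102.3, 50.3]
tool_rot: [-2.609, 1.57, -2.392]
force: [-1.7, -0.2, -2.0]
width: 35.2
```

```bash
python3 -c "
from h import *
avg(3)"
```

```text
t 16.8 Fjaw,Fy,Fz [-1.42 -0.2  -1.16] T [-0.048  0.424  0.021] sdTz 0.059 tau7 -0.033 0.017 w 35.05 jaw 0.2167 pos [552.87 102.23  50.29]
 Tz [ 0.046  0.079 -0.06 ]
```

>>> servo_tool:
  rows:
    - {"dx": 0, "dy": 0, "dz": 0, "wx": 0.1, "wy": 0, "wz": 0, "fingers": 0.588}
    - {"dx": 0, "dy": 0, "dz": 0, "wx": 0.1, "wy": 0, "wz": 0, "fingers": 0.588}

```text
clock: 17.05
eef_pos: [552.8, 102.2, 50.3]
tool_rot: [-2.657, 1.57, -2.461]
force: [-2.1, -1.2, -1.1]
width: 35.4
```

```bash
python3 -c "
from h import *
avg(3)"
```

```text
t 17.15 Fjaw,Fy,Fz [-2.56 -0.78 -0.39] T [-0.232  0.466  0.126] sdTz 0.05 tau7 -0.099 0.017 w 35.42 jaw 0.1959 pos [552.84 102.26  50.3 ]
 Tz [0.162 0.159 0.055]
```

```bash
python3 -c "
from h import *
avg(10)"
```

```text
t 17.6 Fjaw,Fy,Fz [-2.88 -1.29 -0.47] T [-0.327  0.532  0.047] sdTz 0.03 tau7 -0.048 0.016 w 35.22 jaw 0.1962 pos [552.83 102.26  50.29]
 Tz [0.055 0.03  0.002 0.013 0.06  0.024 0.094 0.076 0.086 0.031]
```

>>> servo_tool:
  rows:
    - {"dx": 0, "dy": 0, "dz": -0.0002, "wx": 0.1, "wy": 0, "wz": 0, "fingers": 0.588}

```text
clock: 17.73
eef_pos: [552.8, 102.3, 50.3]
tool_rot: [-2.273, 1.571, -2.088]
force: [-1.9, -2.1, -0.4]
width: 35.6
```

```bash
python3 -c "
from h import *
st();avg(6)"
```

```text
t 17.73 jaw 0.1856 pos [552.81 102.27  50.29] F [-1.88 -2.07 -0.42] Fz_tool(jaw) -2.23 Fy -1.68 T [-0.486  0.597  0.149] w 35.55 q7 0.363 tau7 -0.099
t 17.98 Fjaw,Fy,Fz [-2.73 -2.   -0.45] T [-0.506  0.579  0.13 ] sdTz 0.025 tau7 -0.114 0.024 w 35.46 jaw 0.1857 pos [552.82 102.26  50.3 ]
 Tz [0.149 0.149 0.097 0.139 0.093 0.152]
```

>>> servo_tool:
  rows:
    - {"dx": 0, "dy": 0, "dz": 0, "wx": 0, "wy": 0, "wz": 0, "fingers": 0.52}
    - {"dx": 0, "dy": 0, "dz": 0, "wx": 0, "wy": 0, "wz": 0, "fingers": 0.46}
    - {"dx": 0, "dy": 0, "dz": 0, "wx": 0, "wy": 0, "wz": 0, "fingers": 0.4}
    - {"dx": 0, "dy": 0, "dz": 0, "wx": 0, "wy": 0, "wz": 0, "fingers": 0.3}

```text
clock: 18.48
eef_pos: [554.2, 103.2, 50.9]
tool_rot: [0.163, 1.568, 0.349]
force: [-0.0, 0.3, -0.2]
width: 60.0
```

```bash
python3 - <<'E'
from h import *
st();snap('scene','s4.png')
a=cv2.imread('pics/s4.png')[150:250,270:380];cv2.imwrite('pics/s4c.png',np.clip(cv2.resize(a,None,fx=6.5,fy=6,interpolation=2)*1.8,0,255).astype(np.uint8)); avg(4)
E
```

```text
t 18.48 jaw 0.1861 pos [554.22 103.24  50.94] F [-0.02  0.27 -0.25] Fz_tool(jaw) 0.03 Fy 0.27 T [ 0.035 -0.032 -0.056] w 60.04 q7 0.363 tau7 0.0
t 18.68 Fjaw,Fy,Fz [-0.61 -0.04 -0.12] T [-0.011  0.002 -0.009] sdTz 0.011 tau7 -0.0 0.0 w 60.04 jaw 0.1861 pos [553.59 102.84  50.7 ]
 Tz [-0.008 -0.026 -0.007  0.003]
```

View pics/s4c.png

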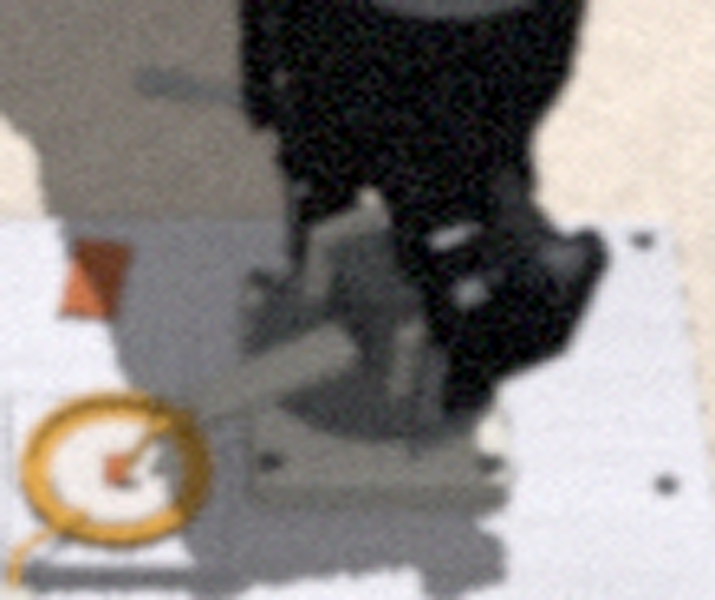

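>>> servo_tool:
  rows:
    - {"dx": 0, "dy": 0, "dz": 0, "wx": 0, "wy": 0, "wz": 0, "fingers": 0.2}
    - {"dx": -0.03, "dy": 0, "dz": 0, "wx": 0, "wy": 0, "wz": 0, "fingers": 0.2}
    - {"dx": -0.06, "dy": 0, "dz": 0, "wx": 0, "wy": 0, "wz": 0, "fingers": 0.2}
    - {"dx": -0.07, "dy": 0, "dz": 0, "wx": 0, "wy": 0, "wz": 0, "fingers": 0.2}
    - {"dx": -0.07, "dy": 0, "dz": 0, "wx": 0, "wy": 0, "wz": 0, "fingers": 0.2}

```text
clock: 19.3
eef_pos: [552.7, 102.5, 224.4]
tool_rot: [-2.745, 1.571, -2.56]
force: [0.7, -0.3, 0.3]
width: 68.3
```

>>> servo_tool:
  rows:
    - {"dx": 0, "dy": 0.05, "dz": 0.05, "wx": 0, "wy": 0, "wz": 0, "fingers": 0.2}
    - {"dx": 0, "dy": 0.05, "dz": -0.03, "wx": 0, "wy": 0, "wz": 0, "fingers": 0.2}
    - {"dx": 0, "dy": 0.07, "dz": -0.03, "wx": 0, "wy": 0, "wz": 0, "fingers": 0.2}
    - {"dx": 0, "dy": 0.07, "dz": -0.03, "wx": 0, "wy": 0, "wz": 0, "fingers": 0.2}
    - {"dx": 0, "dy": 0.07, "dz": -0.03, "wx": 0, "wy": 0, "wz": 0, "fingers": 0.2}

```text
clock: 19.92
eef_pos: [457.2, 322.7, 222.9]
tool_rot: [0.885, 1.57, 1.07]
force: [0.9, -0.2, -0.6]
width: 68.3
```

>>> servo_tool:
  rows:
    - {"dx": 0, "dy": 0.07, "dz": -0.03, "wx": 0, "wy": 0, "wz": 0, "fingers": 0.2}
    - {"dx": 0, "dy": 0.07, "dz": -0.02, "wx": 0, "wy": 0, "wz": 0, "fingers": 0.2}
    - {"dx": 0, "dy": 0.07, "dz": -0.02, "wx": 0, "wy": 0, "wz": 0, "fingers": 0.2}
    - {"dx": 0, "dy": 0, "dz": 0, "wx": 0, "wy": 0, "wz": 0, "fingers": 0.2}

```text
clock: 20.42
eef_pos: [373.3, 471.6, 222.1]
tool_rot: [2.144, 1.568, 2.339]
force: [0.6, -0.6, 0.2]
width: 68.4
```

```bash
python3 - <<'E'
from ov import *
st();snap('scene','s5.png');snap('top','t5.png')
for n,c,b in(('s5','scene',(270,160,110,90)),('t5','top',(205,165,100,80))):
    a=cv2.imread(f'pics/{n}.png');x,y,w,h=b;a=cv2.resize(a[y:y+h,x:x+w],None,fx=7,fy=7,interpolation=2);cv2.imwrite(f'pics/{n}c.png',np.clip(a*1.7,0,255).astype(np.uint8))
E
```

```text
t 20.43 jaw 0.1951 pos [373.3  471.63 222.1 ] F [ 0.58 -0.62  0.18] Fz_tool(jaw) 0.45 Fy -0.72 T [-0.032 -0.01  -0.026] w 68.37 q7 -0.448 tau7 -0.216
```

View pics/s5c.png

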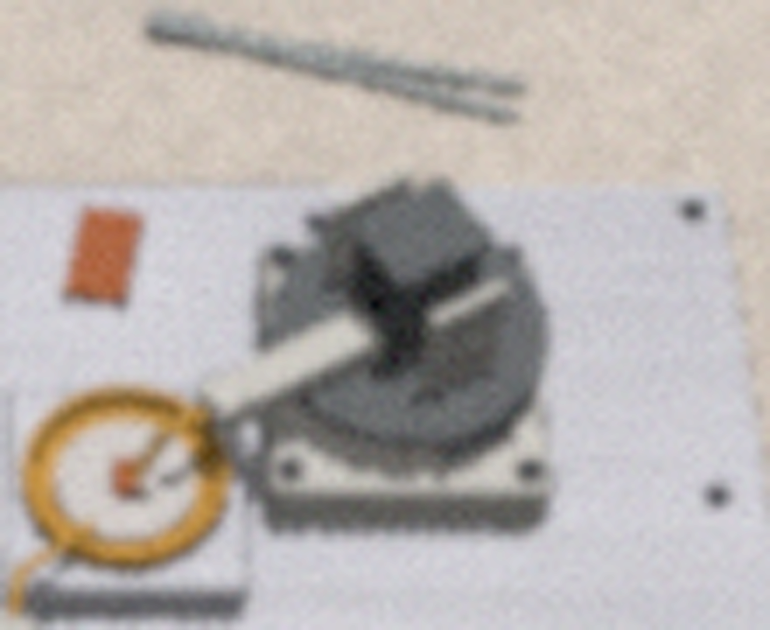

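View pics/t5c.png

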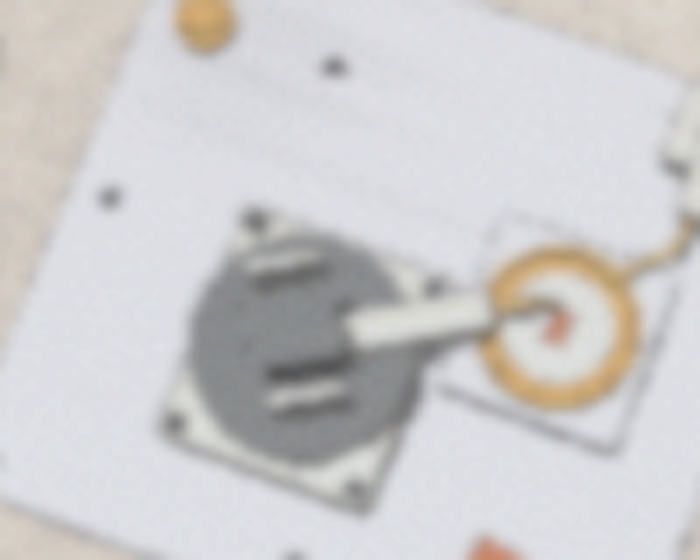

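View pics/s5.png

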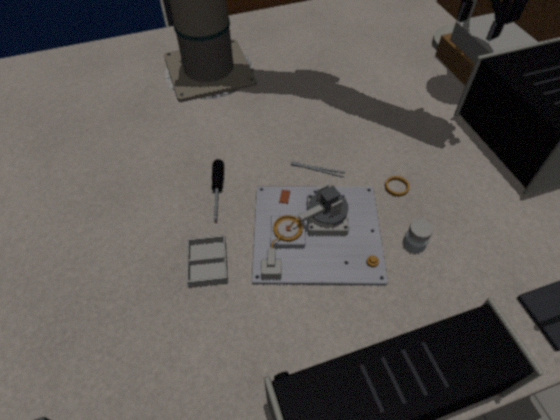

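```bash
python3 - <<'E'
from h import *
a=back('top',(205+285/7-.4,165+262/7-.4),83);b=back('top',(205+310/7-.4,165+397/7-.4),83)
print(np.linalg.norm(a-b), np.arctan2(*(a-b)[[1,0]]), (a+b)/2)
im=cv2.imread('pics/t5.png').astype(float).mean(2)
# profile across pinch line, sampled in world z=83, averaged along tab width
for jaw in (.16,.19,.22):
  j=np.array([np.cos(jaw),np.sin(jaw)]);y=np.array([-j[1],j[0]]);c=((a+b)/2)[:2]
  pr=[]
  V=np.arange(-32,33,2)
  for v in V: pr.append(np.mean([cv2.getRectSubPix(im.astype(np.float32),(1,1),tuple(map(float,proj('top',(*(c+j*v+y*u),83)))))[0,0] for u in range(-7,8,2)]))
  print(jaw,list(zip(V.tolist(),np.round(pr).astype(int).tolist())))
E
```

```text
44.531830164888945 0.21205194461883486 [550.89852617 100.36224048  83.        ]
0.16 [(-32, 81), (-30, 77), (-28, 70), (-26, 67), (-24, 79), (-22, 96), (-20, 100), (-18, 86), (-16, 66), (-14, 54), (-12, 56), (-10, 67), (-8, 77), (-6, 81), (-4, 82), (-2, 83), (0, 82), (2, 82), (4, 82), (6, 82), (8, 82), (10, 81), (12, 78), (14, 72), (16, 66), (18, 65), (20, 78), (22, 94), (24, 99), (26, 94), (28, 91), (30, 98), (32, 107)]
0.19 [(-32, 81), (-30, 77), (-28, 70), (-26, 67), (-24, 79), (-22, 96), (-20, 100), (-18, 86), (-16, 66), (-14, 54), (-12, 56), (-10, 67), (-8, 77), (-6, 81), (-4, 82), (-2, 83), (0, 82), (2, 82), (4, 82), (6, 82), (8, 82), (10, 81), (12, 78), (14, 72), (16, 66), (18, 65), (20, 78), (22, 94), (24, 100), (26, 94), (28, 91), (30, 98), (32, 106)]
0.22 [(-32, 81), (-30, 77), (-28, 69), (-26, 67), (-24, 78), (-22, 95), (-20, 100), (-18, 86), (-16, 66), (-14, 54), (-12, 56), (-10, 67), (-8, 77), (-6, 81), (-4, 82), (-2, 83), (0, 82), (2, 82), (4, 82), (6, 82), (8, 82), (10, 81), (12, 78), (14, 72), (16, 65), (18, 65), (20, 78), (22, 94), (24, 100), (26, 95), (28, 91), (30, 98), (32, 106)]
```

```bash
python3 -c "
from h import *
print(ctrl.finish_job())"
```

```text
the job is handed in; nothing more can be done
None
```

The probe is over the brass cup and both tabs are back out. The job was handed in at about 20.5 s of the 58 s allowed.

- **Pinch:** I centred the gripper on the tabs by feel, until the sideways forces balanced. I then squeezed to about 35.5 mm opening, near 17.7 mm per tab. That is past the 19 mm unlock point and short of the end of travel. The grip force itself is not measured; I held it down by setting the opening.
- **Turn and stop:** I turned the knob clockwise in small steps and met the stop after about 1.02–1.04 rad. The torque held at about 0.13 N m at rest, where free turning showed about 0.06 N m while moving and near zero at rest. I read that as under 0.1 N m on the stop, within the 0.2 N m limit. The torque reading is noisy, about ±0.05 N m, so I also relied on the steadier last-joint torque, which rose by 0.1 N m.
- **Release and lock:** I opened the fingers there and backed the arm well away. The top picture shows the two tab centres about 44 mm apart. That is 22 mm each side, so fully out; fully in would be 30 mm. I did not push on the knob to test the lock.
- **Cup and other items:** The probe tip shows inside the cup mouth in both cameras. The other items look unmoved by eye.
- **Disagreement:** The two cameras placed the knob several millimetres apart, so I trusted the feel of contact over either picture.

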